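# Roll the riveting tube into its V-rest

## Robot

A 7-joint arm with a two-finger parallel gripper is mounted at the origin on the work surface. World frame = base frame: x ahead of the robot, y to its left, z up, the work surface at z = 0. Lengths are in m, angles in rad, forces in N, time in s.
With the tool pointing down it reaches from about 0.35 to 0.9 m from the base axis. Payload 8.1 kg.
Tool frame: the origin (TCP) lies at the very end of the fingers, on their centre line; the grasp point (between the pads) lies behind it (env.grasp_offset is the z of the grasp point in the tool frame, in m); z points along the fingers, y is the line along which they close (so a half turn about z gives the same grasp; the last joint's range is limited). The gripper opens to 85 mm and grips with 20 to 120 N. Pads are 22 mm wide; open, the fingers measure 114 mm over their backs; the gripper's body (76 mm by 85 mm) begins 54 mm behind the grasp point. The pads swing forward as they close: fully open they stand 13 mm farther back than shut.
Start: joints at [1.175, 0.434, 0.025, 1.573, -0.012, 1.134, -0.075], TCP at [0.18, -0.598, 0.231] pointing down, gripper open.
Joint ranges: [-2.62, 2.62], [-0.44, 2.09], [-1.27, 1.32], [0.08, 2.57], [-1.32, 4.46], [0.12, 2], [-2.74, 2.74]. Speed limits (rad/s): [2.22, 2.22, 3.01, 3.01, 3.14, 3.14, 3.14].

## Interface

Orientations are given as a rotation vector (axis times angle).
In Python, from bench import env, eyes gives the robot as it stands.
- The arm moves only by the tool carry_out, never from a script. Its argument "deltas" is a list of rows, each a list of 7 numbers: the finger opening in mm, from 0 to 85.4, then the shift along the tool's x, y, z in mm, then the turn, a rotation vector about the tool's x, y, z in degrees. A call has 1 to 5 rows; each row is the pose to reach, as a shift and turn from the pose commanded when the call began, along the tool's axes at that moment; what a row does not reach only later rows make up. A row lasts 1/8 s, in which the tool goes at most 62.5 mm and 10.7 degrees, less where a joint would pass 70% of its speed; a pose out of reach is approached as far as the arm can. A call with a gripper value outside its range is refused whole. The fingers move at their own pace and stop on an object; "grip_force" is the grip in N (left out, the last holds). Time passes only in rows, so rows that repeat a pose let the fingers close. It gives the time, the measured TCP pose, the force, the opening and the grip force at its end, in the units of the state.
- env.state(): the state, without advancing time (a new reading comes with each control period).
- eyes.snapshot(name): name is "side" or "top"; returns the picture (420x560x3 uint8, red, green, blue); there is no depth.
- eyes.get_calibration(name): a dict with "mtx" (3x3 intrinsics, pixels), "extrinsics" (4x4, takes a point from world to camera coordinates). Camera axes: x right, y down, z forward; pixel columns grow to the right and rows downward; lengths in m; the calibration is good to about 2 mm. A picture is of the moment at which its call begins. get_calibration takes no time and is no camera call.
- env.job_done(): hands the job in; it is judged then, once.
Trained networks look in the newest picture that a camera, given by its name, has taken for a name from the list of things; names that differ only in an ending like _2 or _b are one class to them, and where a whole thing is asked for, a point or a joint stands for the part that bears it (a point fixed in the world has none). Each returns a list of dicts, best first, with "p" (0 to 1); they miss things now and then, are a little off and sometimes report something else, mostly with a low value. They report only what shows in the picture. A call takes as long as a camera call. They do not tell look-alikes from the thing itself.
- eyes.spot_in(query, camera): "point" ([column, row] in pixels, amid what is visible of it).
The state is a dict: "t": time; "joint_positions": joint angles; "qvel": joint speeds; "joint_torque": joint torques, N m; "position": TCP position; "orientation": TCP orientation; "wrist_force": force on the tool from outside, world axes, zero at the start; "wrist_torque": the same for the moment, N m; "gripper_width": opening from 0.0 (shut) to 1.0 (fully open); "finger_force": force on a finger pad.
Only numpy, scipy, OpenCV 4.12 (cv2) and the standard library are available. Lean on these libraries where they do the work, as an engineer would, in place of code of your own. Each camera call takes 0.05 s, during which the arm holds its last target. There are 200 camera calls.

## Task

Without gripping or lifting it, roll the thick steel tube over the cutting mat with light pushes of the fingertips, up the ramp of the wooden V-rest and into its V, so that it lies fully down in the V along its whole length and sticks out about equally at both ends of the rest (nudge its end if need be). Leave the thinner wooden dowel and everything else on the mat where it is, and let go of the tube at the end.

Things in the scene. Friction and masses are not known exactly. Their poses are not given: they have to be found in the camera images.
- tube: Thick smooth steel tube (like a round bar), 44 mm in diameter, 150 mm long, 0.35 to 0.7 kg, lying on the mat left or right of the V-rest, 200 to 360 mm from its middle. Origin at its centre on its axis, 26 mm above the table; x along its length, y and z turn as it rolls. Left alone it rolls to a stop within some cm. Pushed above mid-height it can jam.
- vrest: Low hardwood V-rest, fixed, 100 mm long. Its x axis runs along the V, y across it (the way the tube rolls in), z up. Origin under the middle of the V, on the mat top (4 mm above the table). On each side a plain ramp rises from the mat at y = +-75 mm to a sharp lip at y = +-15 mm, 9.7 mm above the mat; 30-degree flanks go down from the lips to y = 0, 1 mm above the mat.
- vrest_seat (a point): Where the tube's centre lies when fully down in the V and centred endwise: over the middle of the rest, 26.4 mm above the mat (30.4 mm above the table). Axes as the V-rest. The V's ends are open, so a tube in it can be slid endwise with a few N; pushed too hard across, the tube rolls out over the far lip.
- dowel: Bystander: plain wooden dowel, 26 mm in diameter, 170 mm long, on the mat on the other side of the V-rest from the tube. Origin at its centre, x along its length.
- jar: Bystander: jar, 56 mm in diameter, 50 mm tall, on the robot's side of the mat. Origin at the centre of its underside.
- spool: Bystander: thread spool standing upright, 44 mm in diameter, 60 mm tall, beyond the V-rest. Origin at the centre of its underside.
- mallet: Bystander: rubber mallet lying flat, 325 mm long, head 100 x 60 mm and 60 mm high at its +x end. Origin on the mat under the middle of its length.
- shears: Bystander: fabric shears lying flat, about 235 mm long, 110 mm wide, 12 mm high. Origin on the mat under the pivot; blades to +x.
- clapper: Bystander: hardwood pressing block, 60 x 200 x 36 mm, long side along its y, beyond the V-rest. Origin at the centre of its underside.
- pincushion: Bystander: round pincushion, 68 mm in diameter, 50 mm tall with its pins. Origin at the centre of its underside.
- tapecase: Bystander: round tape-measure case, 56 mm in diameter, 18 mm tall. Origin at the centre of its underside.
Not all that is in view belongs to the job. There is more than one size of the tube; the job needs the larger.

How it is judged:
On the way:
1. The tube rolls along on the mat, at 6 mm/s or more (angular speed of tube above 0.27 rad/s and height (world z) of tube below 0.034 m and horizontal distance between tube and vrest_seat above 0.06 m), for 0.2 s.
At the end, for the whole second after the job is handed in: The tube lies at rest fully down in the V (centre within 5 mm across and 3 mm in height of the seat, axis within 0.06 rad of the V's), endwise within 12 mm of the middle, and no bystander has moved more than 25 mm (y of tube in the frame of vrest_seat between -0.005 and 0.005 m and z of tube in the frame of vrest_seat between -0.003 and 0.003 m and x of tube in the frame of vrest_seat between -0.012 and 0.012 m and angle between the x axis of tube and the x axis of vrest, either way round below 0.06 rad and linear speed of tube below 0.01 m/s and distance of each of dowel, jar, spool, mallet, shears, clapper, pincushion, tapecase from where it was at the start of the episode below 0.025 m); the robot touches nothing.
It fails at once if The tube is lifted off the surface (its centre more than 48 mm above the table) (height (world z) of tube above 0.048 m).
It fails at once if The dowel or another bystander is knocked out of place (more than 25 mm) (distance of any of dowel, jar, spool, mallet, shears, clapper, pincushion, tapecase from where it was at the start of the episode above 0.025 m).
It fails at once if The tube is gripped or pressed hard (more than 30 N from the fingers) (contact force between the fingers and tube above 30 N).
It also fails if it takes over 72 s, if anything falls off the work surface, if the arm or the gripper's body presses on something with over 40 N, if the wrist force passes 120 N, or if a joint passes its speed limit or range.

## Working session

There is one attempt and no reset: what is moved stays moved. The work goes in short steps, Python scripts to look and compute and a tool call to move; the robot and the scene stay as the last step left them, time stands still between calls to the robot, and variables do not carry over. Pictures are saved under pics/ and viewed, at most 10 in all, crops included, and the job is handed in when it is done.

Besides the shell and the picture viewer there is one more tool, called after "Request:" as name(argument=value, ...) on one line, values as JSON. carry_out: Moves the arm, as the interface text tells. Its arguments: {"type":"object","properties":{"deltas":{"type":"array"},"grip_force":{"type":"number"}},"required":["deltas"]}

```bash
mkdir -p pics; ls; cat > h.py <<'E'
import numpy as np, cv2
from bench import env, eyes
def ray(cam,pts,z):
    c=eyes.get_calibration(cam);K=np.array(c["mtx"]);T=np.array(c["extrinsics"])
    R,t=T[:3,:3],T[:3,3];C=-R.T@t
    p=np.c_[np.atleast_2d(pts),np.ones(len(np.atleast_2d(pts)))]
    d=(R.T@np.linalg.inv(K)@p.T).T
    return C+d*((z-C[2])/d[:,2])[:,None]
def proj(cam,P):
    c=eyes.get_calibration(cam);K=np.array(c["mtx"]);T=np.array(c["extrinsics"])
    q=(K@(T[:3,:3]@np.atleast_2d(P).T+T[:3,3:4])).T
    return q[:,:2]/q[:,2:]
def save(cam,name):
    im=np.asarray(eyes.snapshot(cam));cv2.imwrite("pics/"+name,im[:,:,::-1]);return im
E
python3 - <<'E'
from h import *
np.set_printoptions(precision=3,suppress=True)
a=save("top","t0.png");b=save("side","s0.png")
cv2.imwrite("pics/both0.png",np.vstack([a,])[:,:,::-1])
for c in("top","side"):
    T=np.array(eyes.get_calibration(c)["extrinsics"]);print(c,-T[:3,:3].T@T[:3,3])
for n in("tube","vrest","dowel","jar","mallet"):
    for d in eyes.spot_in(n,"top")[:4]:print(n,d["point"],round(d["p"],2),ray("top",d["point"],.026)[0])
s=env.state();print(s["t"],s["position"],s["orientation"],s["wrist_force"])
E
```

```text
pics
top [0.365 0.012 1.138]
side [-0.272  0.838  0.765]
tube [385.4, 185.2] 0.96 [ 0.557 -0.3    0.026]
tube [395.4, 317.3] 0.57 [ 0.183 -0.319  0.026]
vrest [286.7, 183.2] 0.88 [ 0.56  -0.014  0.026]
dowel [196.2, 183.8] 0.95 [0.556 0.247 0.026]
jar [195.2, 239.9] 0.55 [0.395 0.245 0.026]
mallet [108.3, 175.6] 0.98 [0.578 0.499 0.026]
0.35 [ 0.18  -0.598  0.231] [-3.108 -0.458  0.   ] [-0.928 -0.451 -0.359]
```

View pics/t0.png

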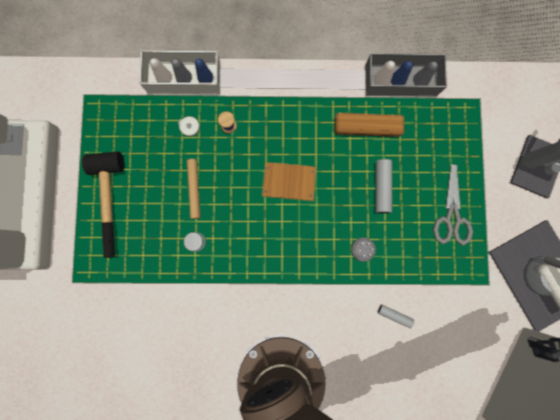

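View pics/s0.png

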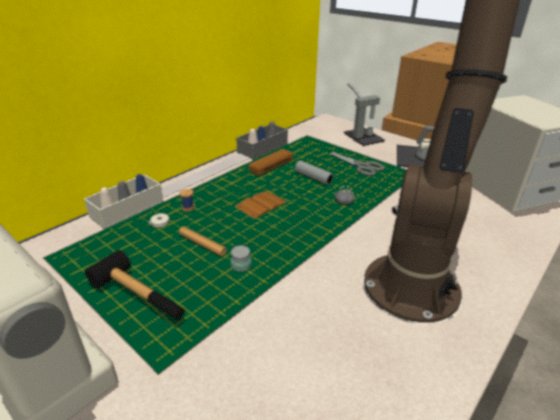

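The top view shows the mat with the V-rest at (289,181). There are two tube candidates: the one at (385,185) on the mat, about 150 mm long, and a small one at (396,317) off the mat. The one on the mat fits the description (large, on the mat, right of the rest). I'll confirm it in a crop and measure.

```bash
python3 - <<'E'
from h import *
np.set_printoptions(precision=4,suppress=True)
a=cv2.imread("pics/t0.png");hsv=cv2.cvtColor(a,cv2.COLOR_BGR2HSV)
def seg(lo,hi,box,z,name):
    m=cv2.inRange(hsv,lo,hi);k=np.zeros_like(m);x0,y0,x1,y1=box;k[y0:y1,x0:x1]=m[y0:y1,x0:x1]
    k=cv2.morphologyEx(k,cv2.MORPH_OPEN,np.ones((3,3)))
    k=cv2.morphologyEx(k,cv2.MORPH_CLOSE,np.ones((5,5)))
    n,l,s,_=cv2.connectedComponentsWithStats(k);i=1+np.argmax(s[1:,4])
    ys,xs=np.nonzero(l==i);r=cv2.minAreaRect(np.c_[xs,ys].astype(np.float32));b=cv2.boxPoints(r)
    P=ray("top",b,z);print(name,r,"\n",P[:,:2],"mean",ray("top",[r[0]],z)[0]);
    e=[P[1]-P[0],P[2]-P[1]]
    for v in e:print("  len",np.linalg.norm(v),"ang",np.degrees(np.arctan2(v[1],v[0])))
    return b
b1=seg((0,0,60),(180,75,255),(370,150,405,222),.036,"tube")
b0=seg((0,0,60),(180,75,255),(370,297,425,335),.02,"small")
b2=seg((3,80,50),(24,255,255),(255,155,325,208),.008,"vrest")
for b in(b1,b2):pass
crop=a[140:340,250:430];cv2.imwrite("pics/c0.png",cv2.resize(crop,None,fx=3,fy=3,interpolation=cv2.INTER_CUBIC))
E
```

```text
tube ((383.5, 185.5), (53.0, 15.0), 90.0) 
 [[ 0.6313 -0.2712]
 [ 0.6317 -0.3147]
 [ 0.4778 -0.3111]
 [ 0.4775 -0.2683]] mean [ 0.554  -0.2913  0.036 ]
  len 0.043483975502407464 ang -89.46813159854982
  len 0.15399547452904994 ang 178.6622649364619
small ((397.0, 315.5), (37.0, 54.0), 90.0) 
 [[ 0.2379 -0.2507]
 [ 0.2386 -0.4038]
 [ 0.1369 -0.4005]
 [ 0.1363 -0.2489]] mean [ 0.1872 -0.3259  0.02  ]
  len 0.15306555582169062 ang -89.72141720858993
  len 0.10178254335774752 ang 178.1456576063321
vrest ((288.99591064453125, 181.04507446289062), (50.88108825683594, 33.769832611083984), 5.19442892074585) 
 [[ 0.5261  0.0573]
 [ 0.6263  0.0495]
 [ 0.6138 -0.1   ]
 [ 0.5137 -0.0908]] mean [ 0.5697 -0.021   0.008 ]
  len 0.10048191802920524 ang -4.473370195356482
  len 0.15006540366117427 ang -94.7673199420608
```

View pics/c0.png

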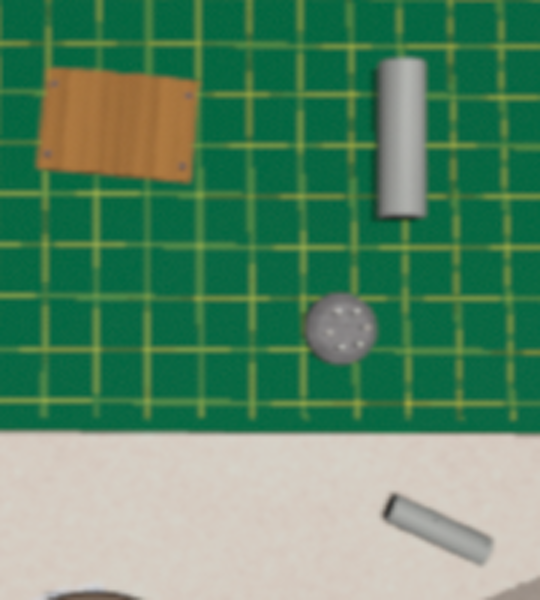

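The crop confirms it: the on-mat bar at crop (402,137) is the thick one, and the one off the mat is the thinner look-alike. I'll push with the two open fingertips, spaced along the tube axis so they also steer it.

```bash
cat >> h.py <<'E'
from scipy.spatial.transform import Rotation as Ro
def goto(p,yaw):
    "tool-down pose, tool x at world angle yaw (deg): shift mm / turn deg in tool axes"
    s=env.state();R=Ro.from_rotvec(s["orientation"])
    c,d=np.cos(np.radians(yaw)),np.sin(np.radians(yaw))
    G=Ro.from_matrix(np.array([[c,d,0],[d,-c,0],[0,0,-1]]))
    print("shift",np.round(R.inv().apply(np.array(p)-s["position"])*1000,1),"turn",np.round(np.degrees((R.inv()*G).as_rotvec()),1),
     "t",s["t"],"pos",np.round(s["position"],4),"F",np.round(s["wrist_force"],1),"w",round(s["gripper_width"],3))
E
python3 -c "
from h import *
goto([.554,-.365,.12],88.7)"
```

```text
shift [ 425.1 -115.6  111.2] turn [ -0.   -0.  -71.9] t 0.35 pos [ 0.1803 -0.5983  0.2312] F [-0.9 -0.5 -0.4] w 1.001
```

Request:
carry_out(deltas=[[60,50,-14,0,0,0,-9],[60,100,-27,0,0,0,-18],[60,150,-41,0,0,0,-27],[60,200,-54,0,0,0,-36],[60,250,-68,0,0,0,-45]])

```text
t: 0.98
position: [0.4014, -0.4603, 0.2315]
orientation: [2.692, 1.619, -0.0]
wrist_force: [-0.1, -0.2, 0.1]
gripper_width: 0.704
finger_force: 0.0
```

```bash
python3 -c "
from h import *
goto([.554,-.365,.12],88.7)"
```

```text
shift [155.8  90.1 111.5] turn [  0.    0.  -26.6] t 0.975 pos [ 0.4014 -0.4603  0.2315] F [-0.1 -0.2  0.1] w 0.704
```

Request:
carry_out(deltas=[[60,40,23,20,0,0,-7],[60,80,46,45,0,0,-14],[60,120,69,75,0,0,-21],[60,156,90,111,0,0,-26.6],[60,156,90,111,0,0,-26.6]])

```text
t: 1.6
position: [0.5547, -0.3615, 0.1169]
orientation: [-2.241, -2.193, -0.002]
wrist_force: [-0.9, 0.9, 0.1]
gripper_width: 0.702
finger_force: 0.0
```

```bash
python3 - <<'E'
from h import *
goto([.554,-.36,.03],88.7)
save("top","t1.png")
b=save("side","s1.png")
cv2.imwrite("pics/s1c.png",cv2.resize(b[100:260,220:420],None,fx=3,fy=3,interpolation=cv2.INTER_CUBIC)[:,:,::-1])
E
```

```text
shift [ 1.1 -0.5 86.9] turn [-0.2 -0.3  0.1] t 1.6 pos [ 0.5547 -0.3615  0.1169] F [-0.9  0.9  0.1] w 0.702
```

View pics/s1c.png

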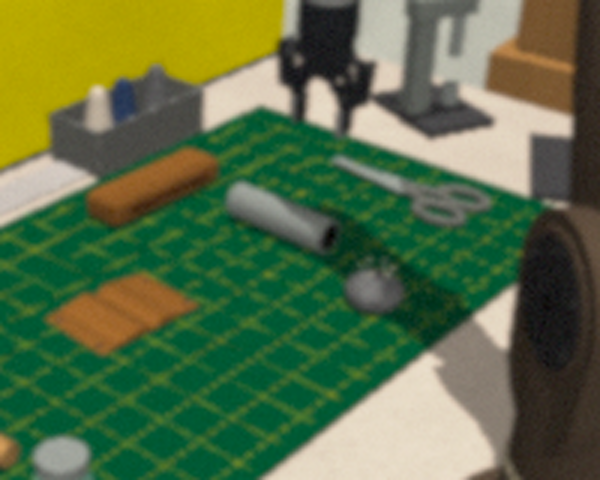

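The gripper hangs behind the tube (crop tube at (282,215)), its fingers spread along the tube's axis. Next I'll descend and feel for the mat.

Request:
carry_out(deltas=[[60,0,0,30,0,0,0],[60,0,0,60,0,0,0],[60,0,0,90,0,0,0],[60,0,0,100,0,0,0],[60,0,0,100,0,0,0]])

```text
t: 2.33
position: [0.5528, -0.3673, 0.0209]
orientation: [2.254, 2.188, -0.001]
wrist_force: [0.2, -0.4, 0.1]
gripper_width: 0.702
finger_force: 0.0
```

Request:
carry_out(deltas=[[60,0,0,3,0,0,0],[60,0,0,6,0,0,0],[60,0,0,6,0,0,0]])

```text
t: 2.7
position: [0.5533, -0.3664, 0.0146]
orientation: [2.253, 2.189, 0.0]
wrist_force: [-0.2, -0.3, -0.0]
gripper_width: 0.705
finger_force: 0.0
```

Request:
carry_out(deltas=[[60,0,0,2,0,0,0],[60,0,0,4,0,0,0],[60,0,0,4,0,0,0]])

```text
t: 3.08
position: [0.5531, -0.3662, 0.0101]
orientation: [-2.252, -2.189, 0.0]
wrist_force: [0.2, 0.6, 1.0]
gripper_width: 0.704
finger_force: 0.0
```

Request:
carry_out(deltas=[[60,0,0,2,0,0,0],[60,0,0,4,0,0,0],[60,0,0,4,0,0,0]])

```text
t: 3.45
position: [0.553, -0.3662, 0.0061]
orientation: [-2.252, -2.189, 0.0]
wrist_force: [-0.5, 0.5, 0.6]
gripper_width: 0.7
finger_force: 0.0
```

Request:
carry_out(deltas=[[60,0,0,2,0,0,0],[60,0,0,4,0,0,0],[60,0,0,4,0,0,0]])

```text
t: 3.82
position: [0.5531, -0.3662, 0.0021]
orientation: [-2.253, -2.189, 0.0]
wrist_force: [-0.1, 0.3, 0.5]
gripper_width: 0.705
finger_force: 0.0
```

Request:
carry_out(deltas=[[60,5,0,-7,0,0,0],[60,14,0,-7,0,0,0],[60,22,0,-7,0,0,0],[60,28,0,-7,0,0,0],[60,32,0,-7,0,0,0]])

```text
t: 4.45
position: [0.5542, -0.3337, 0.0093]
orientation: [-2.252, -2.19, 0.0]
wrist_force: [0.7, -0.9, 0.0]
gripper_width: 0.7
finger_force: 0.0
```

Request:
carry_out(deltas=[[60,3,0,0,0,0,0],[60,6,0,0,0,0,0],[60,9,0,0,0,0,0],[60,12,0,0,0,0,0],[60,15,0,0,0,0,0]])

```text
t: 5.08
position: [0.5545, -0.3192, 0.0093]
orientation: [2.253, 2.189, -0.0]
wrist_force: [-0.2, -0.4, 0.3]
gripper_width: 0.703
finger_force: 0.1
```

```bash
python3 - <<'E'
from h import *
a=save("top","t2.png")
goto([.553,-.326,.009],88.4)
print(eyes.spot_in("tube","top"))
cv2.imwrite("pics/t2c.png",cv2.resize(a[130:250,250:430],None,fx=4,fy=4,interpolation=cv2.INTER_CUBIC)[:,:,::-1])
E
```

```text
shift [-7.5 -1.4  0.3] turn [-0. -0. -0.] t 5.125 pos [ 0.5546 -0.3185  0.0093] F [-0.4  0.8  1.2] w 0.7
[{'point': [380.9, 186.9], 'p': 0.68}, {'point': [398.5, 318.4], 'p': 0.57}]
```

View pics/t2c.png

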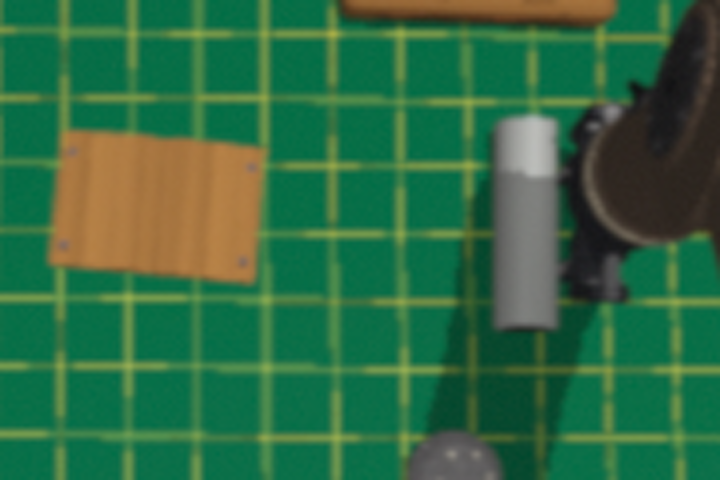

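The tube's left edge has moved to crop (494,222), about 7 mm along. Both fingertips touch it at crop y 172 and 268, so it is rolling. I'll continue while turning toward the rest's heading.

Request:
carry_out(deltas=[[60,6,0.2,0,0,0,0.6],[60,12,0.6,0,0,0,1.2],[60,18,1,0,0,0,1.8],[60,24,1.3,0,0,0,2.4],[60,30,1.6,0,0,0,3]])

```text
t: 5.8
position: [0.557, -0.2889, 0.0093]
orientation: [2.31, 2.129, -0.0]
wrist_force: [-0.6, -0.4, 0.9]
gripper_width: 0.707
finger_force: 0.1
```

Request:
carry_out(deltas=[[60,6,0,0,0,0,0],[60,12,0,0,0,0,0],[60,18,0,0,0,0,0],[60,24,0,0,0,0,0],[60,30,0,0,0,0,0]])

```text
t: 6.42
position: [0.5595, -0.2591, 0.0093]
orientation: [2.309, 2.13, 0.0]
wrist_force: [0.4, -1.0, 0.3]
gripper_width: 0.704
finger_force: 0.1
```

Request:
carry_out(deltas=[[60,6,0,0,0,0,0],[60,12,0,0,0,0,0],[60,18,0,0,0,0,0],[60,24,0,0,0,0,0],[60,30,0,0,0,0,0]])

```text
t: 7.05
position: [0.5619, -0.2292, 0.0093]
orientation: [2.309, 2.13, -0.0]
wrist_force: [-0.1, -0.7, 0.5]
gripper_width: 0.703
finger_force: 0.1
```

```bash
python3 - <<'E'
from h import *
a=save("top","t3.png")
goto([.570,-.2,.009],85.4)
cv2.imwrite("pics/t3c.png",cv2.resize(a[130:250,230:410],None,fx=4,fy=4,interpolation=cv2.INTER_CUBIC)[:,:,::-1])
E
```

```text
shift [28.5  5.7  0.3] turn [-0. -0.  0.] t 7.1 pos [ 0.562  -0.228   0.0093] F [-0.1  1.2  0.3] w 0.699
```

View pics/t3c.png

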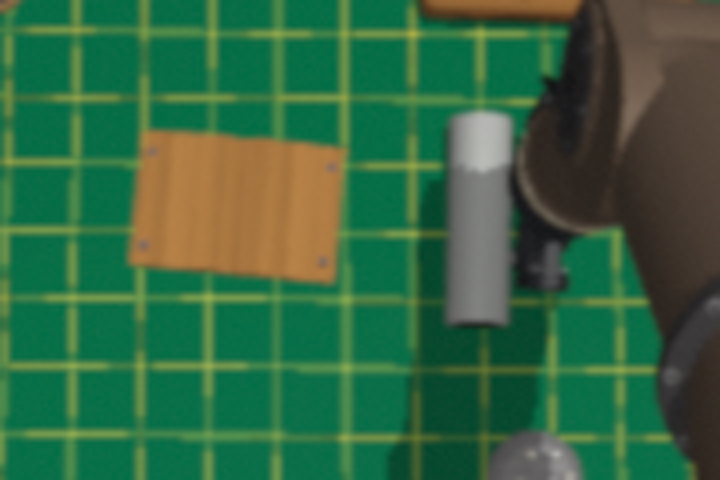

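The tube is now at crop (478,218), tilted about 1° in the image, while the rest is at (238,207), tilted about 5°. I'll work out both angles in world axes.

```bash
python3 - <<'E'
from h import *
np.set_printoptions(precision=4,suppress=True)
o=np.array([230,130])
def P(l,z):
    return ray("top",np.array(l)/4+o-.375,z)[:,:2]
def ang(p): d=p[0]-p[1];return np.degrees(np.arctan2(d[1],d[0]))
for l in ([(448,118),(444,322)],[(514,118),(509,322)]): p=P(l,.03);print("tube edge",p.ravel(),ang(p))
r=P([(144,131),(131,266),(335,285),(345,148)],.004);print(r,r.mean(0),ang(r[[0,1]]),ang(r[[3,2]]),ang(r[[0,3]])+0,ang(r[[1,2]]))
s=env.state();print(Ro.from_rotvec(s["orientation"]).as_matrix()[:,0])
E
```

```text
tube edge [ 0.6315 -0.1727  0.4827 -0.1684] -1.6693785313310727
tube edge [ 0.6319 -0.2207  0.4831 -0.215 ] -2.2028182153707676
[[ 0.6258  0.0483]
 [ 0.525   0.0568]
 [ 0.5121 -0.0929]
 [ 0.6144 -0.1005]] [ 0.5693 -0.0221] -4.781206297543813 -4.268550139233963 85.59924593007858 85.09022894597598
[0.0797 0.9968 0.0008]
```

The tube's axis is at about −1.9° and the rest's at −4.6°, so rolling alone barely turns it. I'll shift the tool toward the near end for more leverage, so the ramp meets the far end first and squares the tube up.

Request:
carry_out(deltas=[[60,-5,-4,0,0,0,0],[60,-6,-14,0,0,0,0],[60,-6,-20,0,0,0,0],[60,0,-20,0,0,0,0],[60,5,-20,0,0,0,0]])

```text
t: 7.72
position: [0.5426, -0.2223, 0.0094]
orientation: [2.309, 2.13, 0.001]
wrist_force: [0.7, -0.3, -0.4]
gripper_width: 0.699
finger_force: 0.0
```

Request:
carry_out(deltas=[[60,6,0,0,0,0,0],[60,12,0,0,0,0,0],[60,18,0,0,0,0,0],[60,24,0,0,0,0,0],[60,30,0,0,0,0,0]])

```text
t: 8.35
position: [0.5448, -0.1926, 0.0093]
orientation: [2.309, 2.13, -0.0]
wrist_force: [-0.1, -0.5, 0.7]
gripper_width: 0.699
finger_force: 0.1
```

Request:
carry_out(deltas=[[60,6,0,0,0,0,0],[60,12,0,0,0,0,0],[60,18,0,0,0,0,0],[60,24,0,0,0,0,0],[60,30,0,0,0,0,0]])

```text
t: 8.98
position: [0.5472, -0.1628, 0.0093]
orientation: [2.309, 2.13, 0.0]
wrist_force: [-0.7, -1.1, 0.6]
gripper_width: 0.703
finger_force: 0.1
```

Request:
carry_out(deltas=[[60,4,0,0,0,0,0],[60,8,0,0,0,0,0],[60,12,0,0,0,0,0],[60,16,0,0,0,0,0],[60,20,0,0,0,0,0]])

```text
t: 9.6
position: [0.5488, -0.143, 0.0093]
orientation: [2.309, 2.13, -0.0]
wrist_force: [0.6, -0.5, -0.2]
gripper_width: 0.704
finger_force: 0.2
```

```bash
python3 - <<'E'
from h import *
a=save("top","t4.png")
goto([.570,-.1,.009],85.4)
cv2.imwrite("pics/t4c.png",cv2.resize(a[130:250,230:410],None,fx=4,fy=4,interpolation=cv2.INTER_CUBIC)[:,:,::-1])
E
```

```text
shift [43.8 17.7  0.3] turn [ 0. -0.  0.] t 9.65 pos [ 0.5489 -0.1422  0.0093] F [-0.3  0.9  1.4] w 0.703
```

View pics/t4c.png

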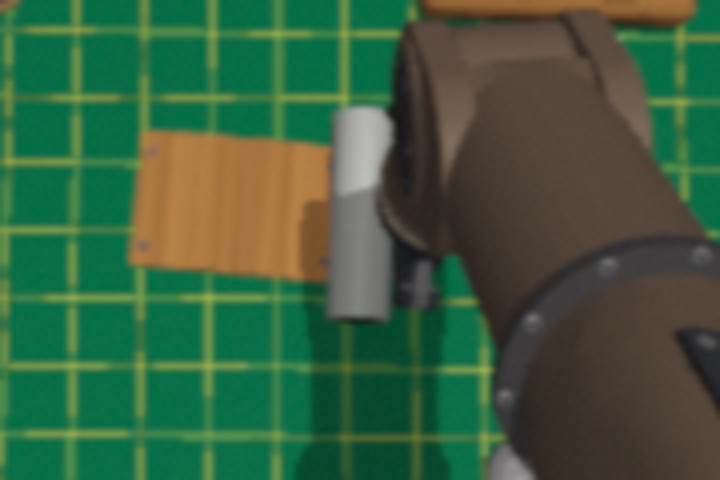

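The tube is at the ramp foot (crop (360,215)), tilted about 1.7° against the rest's 4.9°. I'll go slowly up the ramp.

Request:
carry_out(deltas=[[60,2,0,0,0,0,0],[60,5,0,0,0,0,0],[60,8,0,0,0,0,0],[60,11,0,0,0,0,0],[60,14,0,0,0,0,0]])

```text
t: 10.28
position: [0.5499, -0.1294, 0.0093]
orientation: [2.309, 2.13, -0.001]
wrist_force: [0.6, -1.9, 1.3]
gripper_width: 0.699
finger_force: 0.8
```

Request:
carry_out(deltas=[[60,3,0,0,0,0,0],[60,6,0,0,0,0,0],[60,9,0,0,0,0,0],[60,12,0,0,0,0,0],[60,14,0,0,0,0,0]])

```text
t: 10.9
position: [0.5512, -0.1152, 0.0094]
orientation: [2.309, 2.13, 0.0]
wrist_force: [0.4, -4.2, 1.5]
gripper_width: 0.702
finger_force: 1.6
```

```bash
python3 - <<'E'
from h import *
a=save("top","t5.png")
goto([.570,-.1,.009],85.4)
c=np.hstack([a[130:250,230:360],save("side","s5.png")[150:270,210:340]])
cv2.imwrite("pics/t5c.png",cv2.resize(c,None,fx=3,fy=3,interpolation=cv2.INTER_CUBIC)[:,:,::-1])
E
```

```text
shift [16.2 17.5  0.4] turn [ 0. -0. -0.] t 10.95 pos [ 0.5512 -0.1148  0.0093] F [ 0.7 -2.8  1.6] w 0.7
```

View pics/t5c.png

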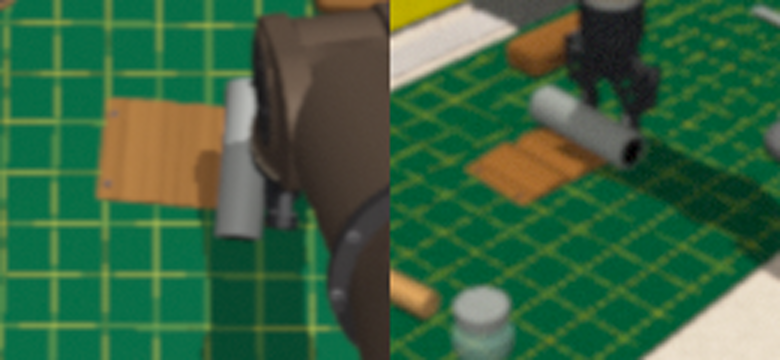

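The tube's left edge runs (228,82) to (217,235) in the top crop, a tilt of about 4.1°. The ramp is squaring it up, so I'll continue.

Request:
carry_out(deltas=[[60,2,0,-1,0,0,0],[60,5,0,-2,0,0,0],[60,8,0,-3,0,0,0],[60,11,0,-3,0,0,0],[60,14,0,-3,0,0,0]])

```text
t: 11.62
position: [0.5522, -0.1011, 0.0123]
orientation: [2.309, 2.13, -0.0]
wrist_force: [-0.2, -3.4, 1.6]
gripper_width: 0.698
finger_force: 1.6
```

Request:
carry_out(deltas=[[60,3,0,0,0,0,0],[60,6,0,0,0,0,0],[60,9,0,0,0,0,0],[60,12,0,0,0,0,0],[60,14,0,0,0,0,0]])

```text
t: 12.25
position: [0.5533, -0.0871, 0.0123]
orientation: [-2.309, -2.13, -0.0]
wrist_force: [-0.4, -4.2, 1.6]
gripper_width: 0.701
finger_force: 1.6
```

Request:
carry_out(deltas=[[60,2,0,0,0,0,0],[60,4,0,0,0,0,0],[60,6,0,0,0,0,0],[60,8,0,0,0,0,0],[60,10,0,0,0,0,0]])

```text
t: 12.88
position: [0.5541, -0.0773, 0.0123]
orientation: [-2.309, -2.13, 0.0]
wrist_force: [-0.1, -3.4, 2.1]
gripper_width: 0.701
finger_force: 1.6
```

Request:
carry_out(deltas=[[60,1,0,0,0,0,0],[60,2,0,0,0,0,0],[60,3.5,0,0,0,0,0],[60,5,0,0,0,0,0],[60,6,0,0,0,0,0]])

```text
t: 13.5
position: [0.5546, -0.0713, 0.0123]
orientation: [-2.309, -2.13, -0.0]
wrist_force: [0.4, -3.1, 1.9]
gripper_width: 0.703
finger_force: 1.6
```

Request:
carry_out(deltas=[[60,1,0,0,0,0,0],[60,2,0,0,0,0,0],[60,3,0,0,0,0,0],[60,3,0,0,0,0,0]])

```text
t: 14.0
position: [0.5547, -0.0677, 0.0122]
orientation: [-2.308, -2.13, -0.001]
wrist_force: [0.0, 0.3, -0.6]
gripper_width: 0.702
finger_force: 0.0
```

The force has dropped to zero, so the tube has gone over the lip. I'll back off and look.

Request:
carry_out(deltas=[[60,-15,0,0,0,0,0],[60,-50,0,-30,0,0,0],[60,-100,0,-70,0,0,0],[60,-150,0,-80,0,0,0],[60,-180,0,-80,0,0,0]])

```text
t: 14.62
position: [0.5396, -0.2528, 0.0936]
orientation: [2.312, 2.123, -0.001]
wrist_force: [0.3, 0.1, -0.4]
gripper_width: 0.7
finger_force: 0.0
```

```bash
python3 - <<'E'
from h import *
a=save("top","t6.png")
goto([.570,-.1,.009],85.4)
cv2.imwrite("pics/t6c.png",cv2.resize(a[140:240,230:350],None,fx=6,fy=6,interpolation=cv2.INTER_CUBIC)[:,:,::-1])
E
```

```text
shift [159.6  17.6  83.1] turn [ 0.   0.3 -0.5] t 14.675 pos [ 0.5383 -0.257   0.0928] F [-0.6 -3.9 -0.6] w 0.704
```

View pics/t6c.png

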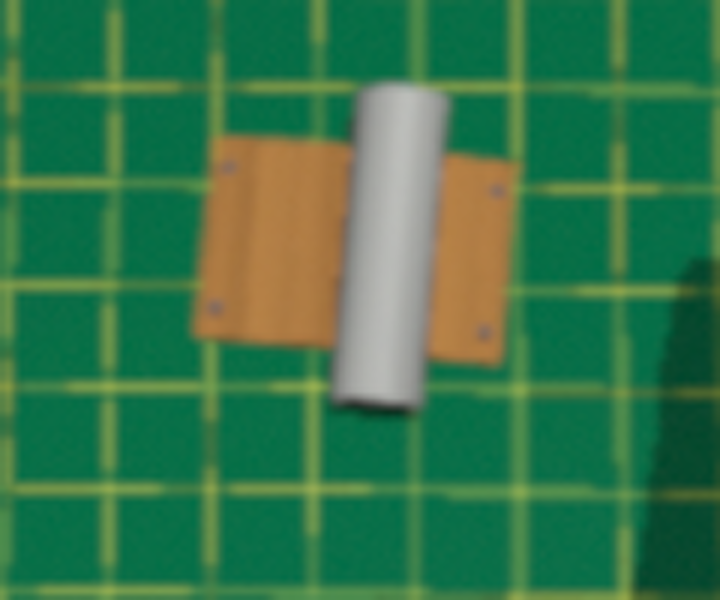

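The tube shows centred at crop (392,248) while the rest's middle is at (357,250), so it is near the lip or moving. I'll check numerically whether it moves.

```bash
cat >> h.py <<'E'
C0=np.array([.5693,-.0221]);U=np.array([.9968,-.0802]);V=np.array([.0802,.9968])
def tube(im,z=.036,show=1):
    hsv=cv2.cvtColor(np.ascontiguousarray(im),cv2.COLOR_RGB2HSV)
    m=cv2.inRange(hsv,(0,0,70),(180,60,255));k=np.zeros_like(m);k[140:222,255:340]=m[140:222,255:340]
    k=cv2.morphologyEx(k,cv2.MORPH_OPEN,np.ones((3,3)))
    n,l,s,_=cv2.connectedComponentsWithStats(k);i=1+np.argmax(s[1:,4]);ys,xs=np.nonzero(l==i)
    p=np.c_[xs,ys].astype(float);w=ray("top",p,z)[:,:2];q=(w-C0)@np.c_[U,V]
    c=q-q.mean(0);e=np.linalg.svd(c,full_matrices=0)[2][0]
    print("n",len(p),"endwise",q[:,0].min().round(4),q[:,0].max().round(4),"mean(u,v)",q.mean(0).round(4),"angle",np.degrees(np.arctan(e[1]/e[0])).round(2),"t",env.state()["t"])
E
python3 - <<'E'
from h import *
a=cv2.imread("pics/t6.png")[:,:,::-1];tube(a)
for i in range(3):tube(np.asarray(eyes.snapshot("top")))
save("top","t7.png")
E
```

```text
n 796 endwise -0.0785 0.0766 mean(u,v) [-0.002  -0.0139] angle -0.27 t 14.675
n 798 endwise -0.0788 0.0766 mean(u,v) [-0.0021 -0.0139] angle -0.31 t 14.725
n 795 endwise -0.0785 0.0766 mean(u,v) [-0.002  -0.0139] angle -0.28 t 14.775
n 796 endwise -0.0785 0.0766 mean(u,v) [-0.002  -0.0139] angle -0.29 t 14.825
```

The tube is stationary, aligned and centred endwise, but perched on the lip at v ≈ −14 mm. I'll come back and nudge it a few mm more.

```bash
python3 - <<'E'
from h import *
for v in(-.12,-.06):
    p=C0+V*v;goto([*p,.0135],85.4)
E
```

```text
shift [107.1  11.1  78.7] turn [-0. -0. -0.] t 14.875 pos [ 0.5399 -0.2476  0.0921] F [-1.4  0.3  0.4] w 0.701
shift [167.1  11.1  78.7] turn [-0. -0. -0.] t 14.875 pos [ 0.5399 -0.2476  0.0921] F [-1.4  0.3  0.4] w 0.701
```

Request:
carry_out(deltas=[[60,30,4,35,0,0,0],[60,65,9,65,0,0,0],[60,95,11,78.5,0,0,0],[60,115,11,78.5,0,0,0],[60,135,11,78.5,0,0,0]])

```text
t: 15.5
position: [0.5625, -0.113, 0.0144]
orientation: [2.308, 2.13, 0.0]
wrist_force: [0.1, -0.3, 1.4]
gripper_width: 0.706
finger_force: 0.0
```

Request:
carry_out(deltas=[[60,10,0,0,0,0,0],[60,20,0,0,0,0,0],[60,28,0,0,0,0,0],[60,32,0,0,0,0,0],[60,32,0,0,0,0,0]])

```text
t: 16.12
position: [0.5647, -0.0824, 0.0138]
orientation: [2.309, 2.13, -0.0]
wrist_force: [-1.0, 0.1, -0.7]
gripper_width: 0.703
finger_force: 0.0
```

```bash
python3 - <<'E'
from h import *
goto([*(C0+V*-.047),.0125],85.4)
E
```

```text
shift [13.4 -0.3  1.3] turn [ 0.  0. -0.] t 16.125 pos [ 0.5647 -0.0824  0.0138] F [-1.   0.1 -0.7] w 0.703
```

Request:
carry_out(deltas=[[60,5,0,0,0,0,0],[60,9,0,0,0,0,0],[60,12,0,0,0,0,0],[60,13,0,0,0,0,0],[60,14,0,0,0,0,0]])

```text
t: 16.75
position: [0.5658, -0.0684, 0.0138]
orientation: [2.309, 2.13, -0.0]
wrist_force: [-0.2, -0.6, -0.0]
gripper_width: 0.704
finger_force: 0.3
```

Request:
carry_out(deltas=[[60,0.7,0,0,0,0,0],[60,1.4,0,0,0,0,0],[60,2,0,0,0,0,0],[60,2,0,0,0,0,0]])

```text
t: 17.25
position: [0.566, -0.0663, 0.0138]
orientation: [-2.309, -2.13, 0.0]
wrist_force: [-0.2, -0.3, 1.2]
gripper_width: 0.701
finger_force: 0.0
```

```bash
python3 - <<'E'
from h import *
goto([*(C0+V*-.047),.0125],85.4)
tube(save("top","t8.png"))
E
```

```text
shift [-2.7 -0.3  1.3] turn [-0.  0. -0.] t 17.25 pos [ 0.566  -0.0663  0.0138] F [-0.2 -0.3  1.2] w 0.701
n 676 endwise -0.0784 0.0745 mean(u,v) [-0.0102  0.0027] angle 3.5 t 17.3
```

Request:
carry_out(deltas=[[60,-15,0,0,0,0,0],[60,-50,0,-30,0,0,0],[60,-100,0,-70,0,0,0],[60,-150,0,-80,0,0,0],[60,-180,0,-80,0,0,0]])

```text
t: 17.92
position: [0.5508, -0.251, 0.0952]
orientation: [2.312, 2.123, -0.001]
wrist_force: [0.4, -0.1, -0.4]
gripper_width: 0.703
finger_force: 0.0
```

```bash
python3 - <<'E'
from h import *
for i in range(3):tube(save("top","t9.png"),.033)
a=cv2.imread("pics/t9.png");b=save("side","s9.png")[:,:,::-1]
c=np.hstack([a[140:235,250:340],b[165:260,210:330]])
cv2.imwrite("pics/t9c.png",cv2.resize(c,None,fx=3.5,fy=3.5,interpolation=cv2.INTER_CUBIC))
E
```

```text
n 780 endwise -0.0789 0.0763 mean(u,v) [-0.0021  0.0015] angle -0.61 t 17.975
n 781 endwise -0.0789 0.0763 mean(u,v) [-0.0021  0.0015] angle -0.6 t 18.025
n 784 endwise -0.0789 0.0763 mean(u,v) [-0.0023  0.0014] angle -0.47 t 18.075
```

View pics/t9c.png

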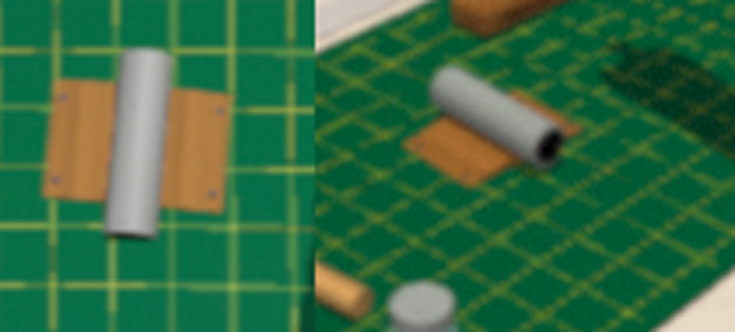

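The tube lies at the middle of the rest (top crop (138,143); rest centre about (137,145)). It is aligned within 1°, about 2 mm off endwise, and at rest with the arm clear, so I'm handing in.

```bash
python3 -c "
from h import *
print(env.job_done())"
```

```text
the job is handed in; nothing more can be done
None
```

The job is handed in, with no verdict shown: the thick tube was rolled up the ramp and lies at rest in the V, aligned within about 1° and centred endwise to about 2 mm by the camera, with the arm clear and no bystander touched.

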